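Turn the back-to-front cover plate in its rack

ROBOT

A 6-joint arm with a two-finger parallel gripper is mounted at the origin on a cart in front of the work surface, level with it; the furniture and walls round the work are solid. World frame = base frame: x ahead of the robot, y to its left, z up, the work surface at z = 0. Lengths are in m, angles in rad, forces in N, time in s.
With the tool pointing down it reaches from about 0.3 to 0.875 m from the base axis. Payload 6.4 kg.
Tool frame: the origin (TCP) lies midway between the tips of the shut fingers; the grasp point (between the pads) lies 19 mm behind it (ctrl.tcp_to_grasp is the distance from the TCP to the grasp point, in m); z points along the fingers, y is the direction in which the jaws open and shut (so a half turn about z gives the same grasp; the last joint's range is limited). The gripper opens to 85 mm and grips with 20 to 120 N. Pads are 22 mm wide; open, the fingers measure 114 mm over their backs; the gripper's body (76 mm by 85 mm) begins 54 mm behind the grasp point. The pads swing forward as they close: fully open they stand 13 mm farther back than shut.
Start: joints at [-1.475, 0.181, 1.607, -0, 1.354, -0.206], TCP at [0.171, -0.549, 0.231] pointing down, gripper open.
Joint ranges: [-2.99, 2.99], [-0.89, 2.07], [0.3, 2.58], [-1.14, 4.28], [0, 2.63], [-3.12, 3.12]. Speed limits (rad/s): [2.57, 2.57, 3.01, 3.14, 3.14, 3.14].

INTERFACE

Orientations are given as a unit quaternion [w, x, y, z].
In Python, from bench import monitor, imaging, order, spotter, ctrl gives the robot as it stands.
- The arm moves only by the shell command python3 -m pendant 'ROWS'. ROWS is JSON, a list that holds one entry, the list of rows, each a list of 5 numbers: the shift along the world's x, y, z in mm, then the turn about the world's z in degrees, then the finger opening in mm, from 0 to 85.4. A call has 1 to 8 rows; each row shifts and turns the commanded pose from where the row before left it; what a row does not reach is not made up. A row lasts 1/8 s, in which the tool goes at most 62.5 mm and 10.7 degrees, less where a joint would pass 70% of its speed; a pose out of reach is approached as far as the arm can. A call with a gripper value outside its range is refused whole. The fingers move at their own pace and stop on an object; the grip force is fixed at half the most. Time passes only in rows, so rows that do not move let the fingers close. It gives the time, the measured TCP pose, the force and the opening at its end, in the units of the state.
- monitor.get_obs(): the state, without advancing time (a new reading comes with each control period).
- imaging.camera(name): name is "side" or "top" or "wrist"; returns a dict with "img" (384x512x3 uint8, red, green, blue), "vfov" (degrees; the focal length in pixels is half the picture's height over the tangent of half this angle, whatever the lens; pixels are square), "cx", "cy" (the principal point, pixels), "origin" and "orientation" of the camera in the world. Camera axes: x right, y down, z forward; pixel columns grow to the right and rows downward; lengths in m; the calibration is good to about 2 mm. A picture is of the moment at which its call begins. There is no depth.
- order.hand_in(): hands the job in, once; it reports no verdict.
Trained networks look in the newest picture that a camera, given by its name, has taken for a name from the list of things; names that differ only in an ending like _2 or _b are one class to them, and where a whole thing is asked for, a point or a joint stands for the part that bears it (a point fixed in the world has none). Each returns a list of dicts, best first, with "confidence" (0 to 1); they miss things now and then, are a little off and sometimes report something else, mostly with a low value. They report only what shows in the picture. A call takes as long as a camera call. They do not tell look-alikes from the thing itself.
- spotter.recognise(camera, thing): "at" ([x, y, z] in m, in the coordinates of the camera as it stood for that picture, good to about 4 mm: the middle of the surface that is visible of it).
- spotter.tip_of(camera, thing): "at" ([x, y, z] in m, in the coordinates of the camera as it stood for that picture, good to about 4 mm: a listed point, or the origin of a listed thing).
The state is a dict: "time_s": time; "q": joint angles; "dq": joint speeds; "joint_efforts": joint torques, N m; "eef_pos": TCP position; "eef_rot": TCP orientation; "wrist_force": force on the tool from outside, world axes, zero at the start; "torque": the same for the moment, N m; "opening": opening from 0.0 (shut) to 1.0 (fully open).
Only numpy, scipy, OpenCV 4.12 (cv2) and the standard library are available. Lean on these libraries where they do the work, as an engineer would, in place of code of your own. Each camera call takes 0.05 s, during which the arm holds its last target. There are 200 camera calls.

TASK

Three machined cover plates stand in the small wooden rack on the bench. Two show the face with the round raised boss to the front of the rack, but one was put in back to front and shows its flat back: lift that one out, flip it to its other face and stand it back in its own bay, leaning on the ribs like the others. Leave the other two plates standing as they are.

Things in the scene. Friction and masses are not known exactly. Their poses are not given: they have to be found in the camera images.
- rack: Fixed wooden rack 291x60 mm, 98 tall. Origin: centre of underside; open front faces -x (to the robot), z up. Three bays at y = -95, 0, 95 mm: each a sloping floor (z = 30 mm), two back ribs at +-27 mm leaning 12 degrees back, meeting the plate up to 62 mm from its foot, bevelled back above, and an 8 mm front lip; channel between lip and ribs 21 mm wide; low side dividers leave 9 mm play. 
- cover_odd: The plate standing back to front, in any bay: aluminium slab 70 wide, 100 tall, 8 mm thick, 0.18 kg; boss 34 mm across, 8 high on one face, its axis 5 mm below the middle. Point: middle of slab. z: up the plate to its top edge; y: width; -x out of the boss face, +x out of the flat back. It leans 12 degrees back on the ribs; turned rightly, this point ends where it was. Top 33 mm is flat, to pinch.
- cover_a: A cover plate that already stands the right way round, boss to the front; same size and axes as cover_odd. This point is the middle of its 8 mm slab.
- cover_b: Another cover plate that already stands the right way round, boss to the front; same size and axes as cover_odd. This point is the middle of its 8 mm slab.
Not all that is in view belongs to the job. Leave any green or yellow look-alike of the cover_odd alone.

How it is judged:
By the outcome, as a careful person would: the job done as asked, in the order asked, and still so for the second after the job is handed in, with the robot touching nothing.
It also fails if it takes over 45 s, if anything falls off the work surface, if the arm or the gripper's body presses on something with over 40 N, if the wrist force passes 120 N, or if a joint passes its speed limit or range.

## Working session

There is one attempt and no reset: what is moved stays moved. The work goes in short steps, Python scripts to look and compute and a shell command to move; the robot and the scene stay as the last step left them, time stands still between calls to the robot, and variables do not carry over. Pictures are saved under pics/ and viewed, about 8 in all and at most 12, crops included, and the job is handed in when it is done.

```bash
mkdir -p pics; cat > h.py <<'E'
import numpy as np, cv2
from scipy.spatial.transform import Rotation as R
from bench import monitor, imaging, order, spotter, ctrl
def rot(q): return R.from_quat([q[1],q[2],q[3],q[0]]).as_matrix()
def w(c,p): return rot(c["orientation"])@np.array(p)+np.array(c["origin"])
def proj(c,P):
    p=rot(c["orientation"]).T@(np.array(P)-c["origin"]); f=192/np.tan(np.radians(c["vfov"]/2))
    return np.array([c["cx"]+f*p[0]/p[2],c["cy"]+f*p[1]/p[2]])
def save(c,n): cv2.imwrite("pics/"+n,c["img"][:,:,::-1])
E
python3 - <<'E'
from h import *
ims=[]
for n in ["side","top"]:
    c=imaging.camera(n); ims.append(c["img"])
    print(n,c["origin"],np.round(rot(c["orientation"]),2).tolist(),c["vfov"])
    for t in ["rack","cover_odd","cover_a"]:
        for f in (spotter.recognise,spotter.tip_of):
            for d in f(n,t): print(t,f.__name__,round(d["confidence"],2),np.round(w(c,d["at"]),3),np.round(proj(c,w(c,d["at"]))))
i=np.vstack(ims); i=cv2.resize(i,(400,600))
save({"img":ims[0]},"s.png");save({"img":ims[1]},"t.png")
print(monitor.get_obs(), ctrl.tcp_to_grasp)
E
```

```text
side [0.03700921 0.72505437 0.43887919] [[-0.82, -0.25, 0.52], [-0.57, 0.34, -0.75], [0.01, -0.91, -0.42]] 52.15299671539337
rack call 0.87 [ 0.505 -0.02  -0.004] [270. 195.]
cover_odd call 0.94 [0.346 0.016 0.011] [322. 214.]
cover_odd call 0.76 [0.559 0.238 0.007] [181. 229.]
cover_odd call 0.56 [0.494 0.085 0.089] [250. 176.]
cover_odd call 0.21 [ 0.533 -0.096  0.089] [278. 150.]
cover_odd call 0.82 [0.57  0.23  0.005] [180. 227.]
cover_odd call 0.8 [0.494 0.076 0.081] [252. 178.]
cover_odd call 0.56 [ 0.351 -0.001  0.007] [323. 212.]
cover_a call 0.93 [ 0.511 -0.003  0.085] [265. 164.]
cover_a call 0.82 [ 0.534 -0.097  0.091] [278. 149.]
cover_a call 0.82 [ 0.54  -0.106  0.079] [278. 152.]
cover_a call 0.74 [ 0.515 -0.016  0.076] [267. 165.]
top [0.289815   0.08033603 0.92880161] [[0.11, -0.97, 0.23], [-0.99, -0.11, 0.03], [-0.0, -0.23, -0.97]] 45.62083941037695
rack call 0.69 [ 0.501 -0.013  0.031] [322. 203.]
rack call 0.79 [ 0.508 -0.017 -0.001] [323. 203.]
rack call 0.7 [ 0.517 -0.014  0.083] [327. 189.]
cover_odd call 0.82 [0.502 0.08  0.097] [277. 189.]
cover_odd call 0.55 
[... 377 characters left out ...]
  0.083] [378. 184.]
{'time_s': 0.7, 'q': array([-1.47528025e+00,  1.80770966e-01,  1.60698483e+00,  1.11555986e-05,
        1.35386498e+00, -2.06302024e-01]), 'dq': array([-0.00066419,  0.00072638,  0.00155372, -0.00046427, -0.00072917,
        0.00287177]), 'joint_efforts': array([-1.21603378e-06, -4.44726849e+01, -3.51613927e+01, -3.00127631e-04,
        8.38749056e-04,  1.82923372e-05]), 'eef_pos': array([ 0.17094197, -0.5490072 ,  0.23131214]), 'eef_rot': array([-1.37378004e-05,  9.88635003e-01,  1.50335725e-01,  6.21717729e-06]), 'wrist_force': array([-0.34938625, -0.34984746, -0.40724268]), 'torque': array([ 0.02417179, -0.00396789, -0.01953147]), 'opening': 0.9985269738732381} 0.0187
```

View pics/s.png

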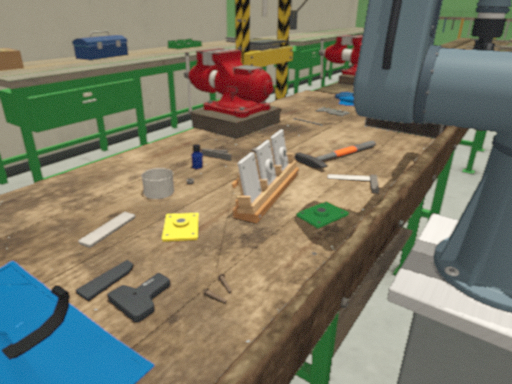

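View pics/t.png

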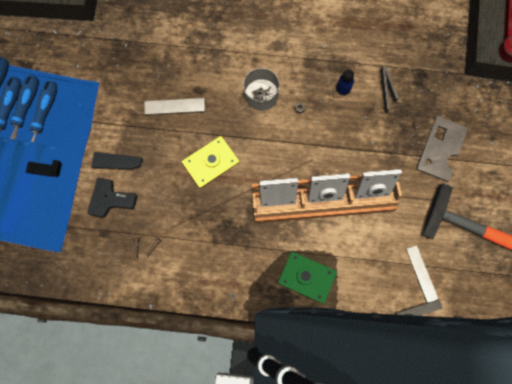

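The top view shows a row of three plates at (277,190), (328,188) and (378,183). The left one looks plain. Look-alikes are the yellow plate at (210,160) and the green one at (308,278), both lying flat. I choose the white plate in the left bay and will check it from close by.

```bash
python3 -m pendant '[[[22,52,10,10.4,85],[22,52,10,10.4,85],[22,52,10,10.4,85],[22,52,10,10.4,85],[22,52,10,10.4,85],[22,52,10,10.4,85],[22,52,10,10.4,85],[22,52,10,10.4,85]]]'
python3 -m pendant '[[[22,52,5,0,85],[22,52,5,0,85],[22,52,5,0,85],[22,52,5,0,85],[0,0,0,0,85]]]'
cat > look.py <<'E'
from h import *
import sys
c=imaging.camera("wrist"); save(c,sys.argv[1])
o=monitor.get_obs(); r=rot(o["eef_rot"]); print(o["time_s"],o["eef_pos"],"jaw deg",np.degrees(np.arctan2(r[1,1],r[0,1])),"q6",o["q"][5],o["wrist_force"],o["opening"])
print(c["origin"],np.round(rot(c["orientation"]),2).tolist(),c["vfov"])
for t in ["rack","cover_odd","cover_a"]:
    for f in ("tip_of","recognise"):
        for d in getattr(spotter,f)("wrist",t): print(t,f,round(d["confidence"],2),np.round(w(c,d["at"]),3),np.round(proj(c,w(c,d["at"]))))
E
python3 look.py w1.png
```

```text
time_s: 1.7
eef_pos: [0.3473, -0.1314, 0.312]
eef_rot: [0.001, 0.637, 0.77, 0.0]
wrist_force: [0.8, -0.2, -0.3]
opening: 0.996
time_s: 2.33
eef_pos: [0.4354, 0.0784, 0.3316]
eef_rot: [-0.0, 0.637, 0.771, 0.0]
wrist_force: [0.8, -0.9, -0.5]
opening: 0.998
2.375 [0.43496172 0.07662714 0.33126661] jaw deg 10.74486405369783 q6 -0.28300198310907476 [-0.59041965 -0.38452175 -0.34415903] 0.9994964015046344
[0.42254842 0.14569473 0.47481707] [[0.98, 0.18, 0.05], [0.19, -0.95, -0.26], [0.0, 0.26, -0.96]] 60.838311322665525
rack tip_of 0.63 [ 0.508 -0.017 -0.002] [292. 225.]
rack recognise 0.72 [0.491 0.015 0.034] [288. 211.]
cover_odd tip_of 0.89 [0.5   0.083 0.079] [310. 172.]
cover_odd tip_of 0.73 [0.352 0.005 0.009] [193. 195.]
cover_odd tip_of 0.66 [0.566 0.224 0.005] [374.  69.]
cover_odd recognise 0.79 [0.567 0.227 0.006] [375.  67.]
cover_odd recognise 0.64 [0.351 0.009 0.012] [192. 193.]
cover_odd recognise 0.61 [0.496 0.084 0.1  ] [310. 174.]
cover_a tip_of 0.76 [ 0.516 -0.013  0.081] [306. 245.]
cover_a tip_of 0.64 [ 0.534 -0.107  0.078] [302. 308.]
cover_a recognise 0.8 [ 0.516 -0.009  0.102] [309. 250.]
cover_a recognise 0.76 [ 0.533 -0.099  0.095] [305. 310.]
```

View pics/w1.png

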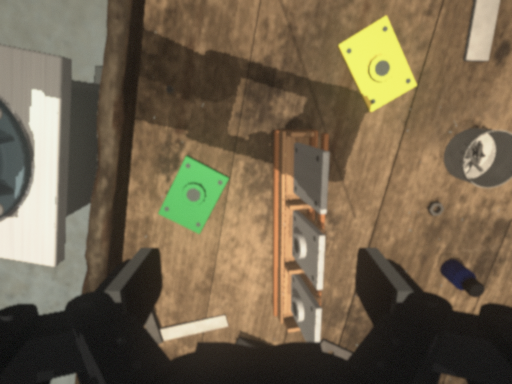

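The left-bay plate at (310,172) shows a flat face, while those at (303,248) and (300,312) show bosses. The left one is the target. Next I go over its foot line, so that closing the jaws tips the plate upright, and descend.

```bash
python3 -m pendant '[[[51,1,0,0.5,85],[0,0,-55,0,85],[0,0,-55,0,85],[0,0,-50,0,85],[0,0,-40,0,85],[0,0,-30,0,85],[0,0,0,0,85],[0,0,0,0,85]]]'
python3 look.py w2.png
```

```text
time_s: 3.68
eef_pos: [0.4869, 0.0753, 0.1026]
eef_rot: [0.001, 0.637, 0.771, 0.0]
wrist_force: [1.7, -0.6, 0.1]
opening: 0.991
3.725 [0.48727739 0.07546595 0.10301481] jaw deg 10.948249411836136 q6 -0.2786653991904409 [1.2141843  0.13271071 0.82163221] 0.99295539955179
[0.47374877 0.14272039 0.24569236] [[0.98, 0.18, 0.05], [0.19, -0.95, -0.26], [0.0, 0.27, -0.96]] 60.838311322665525
rack tip_of 0.59 [ 0.506 -0.018 -0.001] [259. 304.]
rack recognise 0.59 [0.48  0.078 0.034] [248. 206.]
cover_odd tip_of 0.93 [0.566 0.222 0.003] [416.  13.]
cover_odd tip_of 0.72 [0.5   0.082 0.078] [283. 230.]
cover_odd tip_of 0.69 [0.347 0.005 0.009] [ 67. 253.]
cover_odd recognise 0.95 [0.351 0.017 0.011] [ 70. 241.]
cover_odd recognise 0.89 [0.5   0.088 0.113] [293. 244.]
cover_odd recognise 0.6 [0.576 0.207 0.006] [426.  40.]
cover_a recognise 0.74 [0.505 0.018 0.063] [268. 315.]
```

View pics/w2.png

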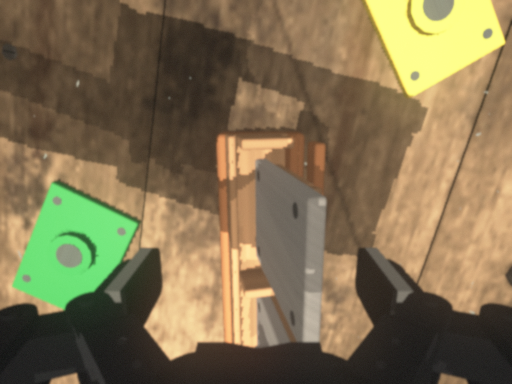

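The plate stands between the open fingers, with its top edge at about (315,200)–(310,340) and the fingers at x = 150 and 365. I shift 4 mm along its width and close slowly.

```bash
python3 -m pendant '[[[-1,4,0,0,70],[0,0,0,0,50],[0,0,0,0,40],[0,0,0,0,30],[0,0,0,0,24],[0,0,0,0,18],[0,0,0,0,14],[0,0,0,0,11]]]'
python3 -m pendant '[[[0,0,0,0,9],[0,0,0,0,5],[0,0,0,0,0],[0,0,0,0,0],[0,0,0,0,0]]]'
python3 look.py w3.png | head -3;python3 -c "
from h import *
c=imaging.camera('side');save({'img':cv2.resize(c['img'][100:240,180:340],None,fx=3,fy=3)},'s3.png')
a=cv2.imread('pics/s3.png');b=cv2.resize(cv2.imread('pics/w3.png'),(300,225));z=np.zeros((420,300,3),np.uint8);z[:225]=b;cv2.imwrite('pics/c3.png',np.hstack([a,z]))"
```

```text
time_s: 5.03
eef_pos: [0.4849, 0.0799, 0.1013]
eef_rot: [-0.0, 0.636, 0.772, -0.0]
wrist_force: [0.1, 0.1, 0.3]
opening: 0.129
time_s: 5.65
eef_pos: [0.4854, 0.0799, 0.1016]
eef_rot: [0.0, 0.636, 0.772, 0.0]
wrist_force: [2.3, 0.2, 2.3]
opening: 0.082
5.7 [0.48539434 0.07997098 0.10158068] jaw deg 10.992141857809465 q6 -0.270427932701977 [2.4907262  0.00348267 1.98416156] 0.08603046379904809
[0.47228845 0.14731891 0.24470116] [[0.98, 0.19, 0.05], [0.19, -0.95, -0.26], [0.0, 0.27, -0.96]] 60.838311322665525
rack recognise 0.77 [0.494 0.106 0.045] [279. 181.]
```

View pics/c3.png

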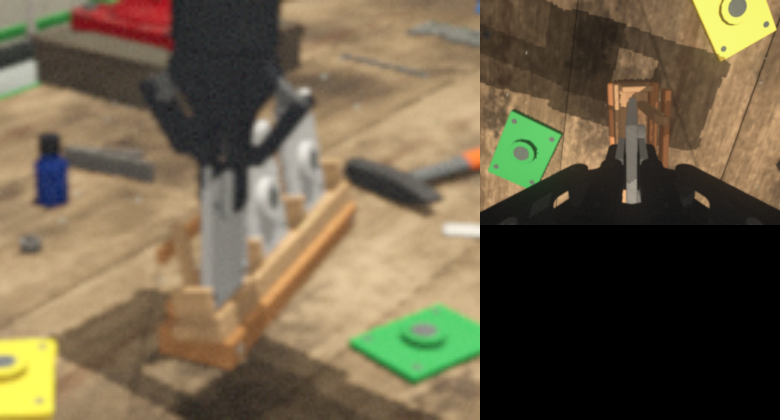

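The plate has been squeezed upright and is held: the opening is about 7.3 mm for an 8 mm slab. Now I lift it and turn it −180°.

```bash
python3 -m pendant '[[[0,0,10,0,0],[0,0,20,0,0],[0,0,30,0,0],[0,0,40,0,0],[0,0,20,0,0],[0,0,0,-5,0],[0,0,0,-10,0],[0,0,0,-10,0]]]'
python3 -m pendant '[[[0,0,0,-10,0],[0,0,0,-10,0],[0,0,0,-10,0],[0,0,0,-10,0],[0,0,0,-10,0],[0,0,0,-10,0],[0,0,0,-10,0],[0,0,0,-10,0]]]'
python3 -m pendant '[[[0,0,0,-10,0],[0,0,0,-10,0],[0,0,0,-10,0],[0,0,0,-10,0],[0,0,0,-10,0],[0,0,0,-10,0],[0,0,0,-10,0],[0,0,0,-5,0]]]'
python3 -m pendant '[[[0,0,0,0,0],[0,0,0,0,0]]]'
python3 look.py w4.png;python3 -c "
from h import *
c=imaging.camera('side');save({'img':cv2.resize(c['img'][70:240,180:340],None,fx=2.5,fy=2.5)},'s4.png')
for d in spotter.tip_of('side','cover_odd'):print(d['confidence'],w(c,d['at']))
a=cv2.imread('pics/s4.png');b=cv2.resize(cv2.imread('pics/w4.png'),(400,300));z=np.zeros((425,400,3),np.uint8);z[:300]=b;cv2.imwrite('pics/c4.png',np.hstack([a,z]))"
```

```text
time_s: 7.05
eef_pos: [0.4835, 0.08, 0.2208]
eef_rot: [-0.001, 0.79, 0.613, -0.001]
wrist_force: [0.0, -0.3, -0.8]
opening: 0.083
time_s: 8.05
eef_pos: [0.4835, 0.08, 0.2207]
eef_rot: [0.0, 0.999, -0.038, -0.002]
wrist_force: [0.3, -0.2, -1.0]
opening: 0.082
time_s: 9.05
eef_pos: [0.4835, 0.08, 0.2207]
eef_rot: [0.001, 0.77, -0.638, -0.001]
wrist_force: [-0.3, -0.4, -1.2]
opening: 0.085
time_s: 9.3
eef_pos: [0.4843, 0.08, 0.221]
eef_rot: [0.0, 0.772, -0.635, -0.001]
wrist_force: [-0.1, -1.0, -1.3]
opening: 0.08
9.35 [0.48449112 0.07999893 0.22109479] jaw deg -168.92411323403593 q6 2.8697371233461375 [-0.18426164  0.22115408 -0.92182   ] 0.08424031414023628
[0.49731214 0.01538598 0.36413895] [[-0.98, -0.19, -0.05], [-0.19, 0.95, 0.26], [0.0, 0.27, -0.96]] 60.838311322665525
rack tip_of 0.91 [ 0.505 -0.019 -0.001] [257.  72.]
rack recognise 0.85 [0.494 0.037 0.035] [257. 130.]
cover_odd tip_of 0.89 [0.567 0.225 0.003] [168. 270.]
cover_odd tip_of 0.59 [0.48  0.087 0.202] [263. 248.]
cover_odd tip_of 0.58 [0.352 0.004 0.007] [393. 123.]
cover_odd recognise 0.97 [0.575 0.212 0.008] [162. 261.]
cover_odd recognise 0.87 [0.353 0.003 0.009] [393. 122.]
cover_odd recognise 0.84 [0.484 0.071 0.251] [264. 262.]
cover_a tip_of 0.57 [ 0.519 -0.013  0.082] [239.  65.]
cover_a recognise 0.56 [ 0.517 -0.014  0.111] [239.  60.]
cover_a recognise 0.34 [0.497 0.041 0.036] [253. 133.]
0.92 [0.48215315 0.08471083 0.20324649]
0.83 [0.56899606 0.23113259 0.00269815]
0.74 [ 0.35303208 -0.00138648  0.00463798]
```

View pics/c4.png

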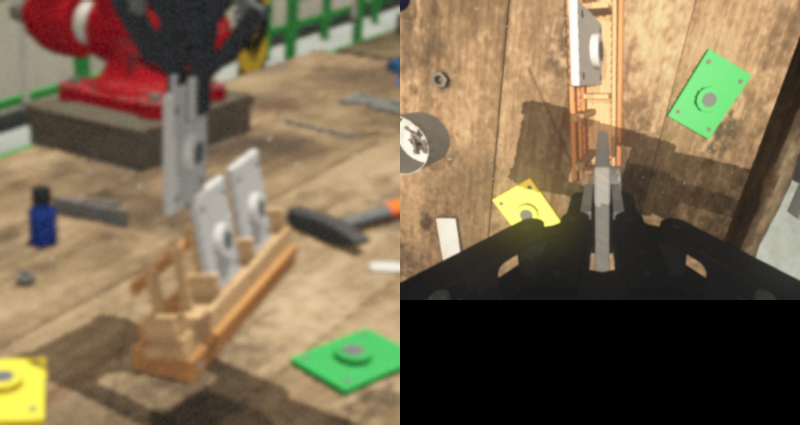

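The boss now faces the front (side crop, about (195,150)). Before lowering I'll check how well the plate is centred across the width against the bay, with projected outlines.

```bash
python3 - <<'E'
from h import *
th=np.radians(11.1); ex=np.array([np.cos(th),np.sin(th),0]); ey=np.array([-np.sin(th),np.cos(th),0]); ez=np.array([0,0,1])
rk=np.array([.507,-.018,0]); t=np.array([.4845,.08,.2211])
print("tcp in rack",[(t-rk)@e for e in (ex,ey)])
outs=[]
for n,(u0,v0,u1,v1),k in (("side",(225,85,305,225),4),("wrist",(190,90,340,384),2)):
    c=imaging.camera(n)
    img=cv2.resize(c["img"][v0:v1,u0:u1],None,fx=k,fy=k,interpolation=cv2.INTER_CUBIC)[:,:,::-1].copy()
    P=lambda X:tuple(np.round((proj(c,X)-[u0,v0]+.5)*k).astype(int).tolist())
    for d,col in ((0,(0,0,255)),(.006,(0,200,0))):
        for x in (-.004,):
            b=t+ey*d+ex*x-ez*(.0715)
            q=[P(b+ey*s*.035+ez*h) for s,h in ((-1,0),(1,0),(1,.1),(-1,.1))]
            cv2.polylines(img,[np.array(q)],True,col,1)
    # rack outline & lip top ends
    for z,col in ((0,(255,0,0)),):
        q=[P(rk+ex*a*.03+ey*b*.1455+ez*z) for a,b in ((-1,-1),(-1,1),(1,1),(1,-1))]
        cv2.polylines(img,[np.array(q)],True,col,1)
    for s in (-1,1):
        cv2.line(img,P(rk+ey*.095+ey*s*.0395+ez*.03-ex*.01),P(rk+ey*.095+ey*s*.0395+ez*.03+ex*.01),(255,0,255),1)
    outs.append(img)
    print(img.shape)
h=max(o.shape[0] for o in outs); outs=[cv2.copyMakeBorder(o,0,h-o.shape[0],0,0,0) for o in outs]
cv2.imwrite("pics/o5.png",np.hstack(outs))
E
```

```text
tcp in rack [np.float64(-0.003211932220286609), np.float64(0.10049842531807296)]
(560, 320, 3)
(588, 300, 3)
```

View pics/o5.png

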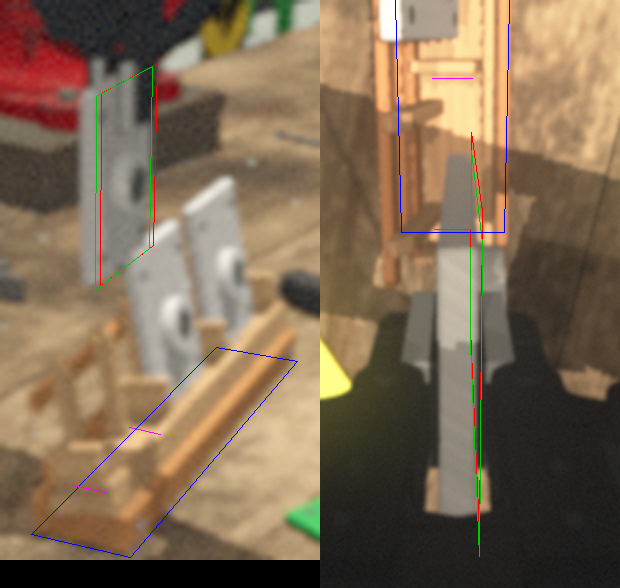

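The outlines show the plate about 6.5 mm to +y of the TCP. Rack-frame y is ≈ 0.107 against a bay centre of 0.095, so I shift −11 mm along the rack, then lower.

```bash
python3 -m pendant '[[[2,-11,0,0,0],[0,0,0,0,0],[0,0,-25,0,0],[0,0,-15,0,0],[0,0,0,0,0],[0,0,0,0,0]]]'
python3 - <<'E'
from h import *
th=np.radians(11.1); ex=np.array([np.cos(th),np.sin(th),0]); ey=np.array([-np.sin(th),np.cos(th),0]); ez=np.array([0,0,1])
rk=np.array([.507,-.018,0]); t=monitor.get_obs()["eef_pos"]
print("tcp in rack",[(t-rk)@e for e in (ex,ey)],t)
for n in("side","wrist"):
    c=imaging.camera(n)
    for d in spotter.tip_of(n,"cover_odd"):
        p=w(c,d["at"]); print(n,round(d["confidence"],2),np.round(p,3),np.round([(p-rk)@ex,(p-rk)@ey],3))
    (u0,v0,u1,v1),k=((225,85,305,225),4) if n=="side" else ((190,90,340,384),2)
    save({"img":cv2.resize(c["img"][v0:v1,u0:u1],None,fx=k,fy=k,interpolation=cv2.INTER_CUBIC)},n+"6.png")
a,b=cv2.imread("pics/side6.png"),cv2.imread("pics/wrist6.png")
cv2.imwrite("pics/o6.png",np.hstack([cv2.copyMakeBorder(a,0,28,0,0,0),b]))
E
```

```text
time_s: 10.6
eef_pos: [0.4873, 0.069, 0.1819]
eef_rot: [-0.0, 0.772, -0.636, 0.0]
wrist_force: [0.3, 0.2, 0.0]
opening: 0.081
tcp in rack [np.float64(-0.0025591884806501902), np.float64(0.08911650807797221)] [0.4873318  0.06895668 0.18186101]
side 0.98 [0.483 0.073 0.164] [-0.006  0.094]
side 0.68 [0.571 0.23  0.003] [0.11  0.231]
side 0.62 [0.351 0.    0.009] [-0.15   0.048]
wrist 0.79 [0.352 0.004 0.004] [-0.148  0.051]
wrist 0.7 [0.485 0.075 0.164] [-0.004  0.095]
```

View pics/o6.png

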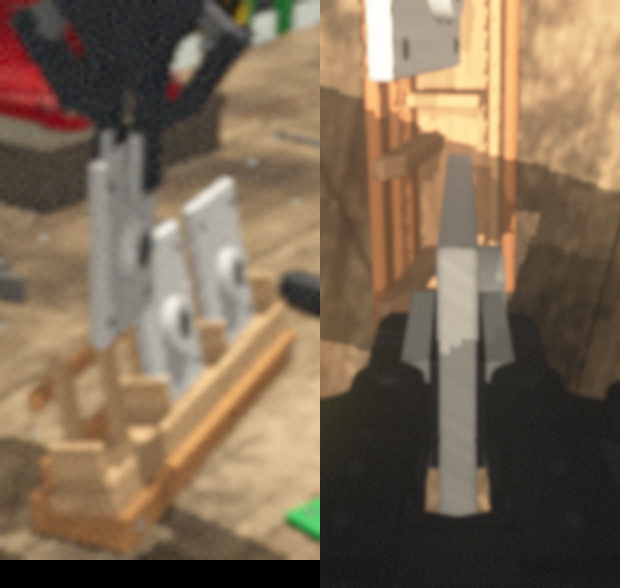

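The plate is upright over its bay at rack y ≈ 0.0945 m, and the networks agree. Lowering.

```bash
python3 -m pendant '[[[0,0,-20,0,0],[0,0,-20,0,0],[0,0,-15,0,0],[0,0,-10,0,0],[0,0,-6,0,0],[0,0,0,0,0]]]'
python3 -m pendant '[[[0,0,-3,0,0],[0,0,-2,0,0],[0,0,-1.5,0,0],[0,0,0,0,0]]]'
```

```text
time_s: 11.55
eef_pos: [0.4869, 0.069, 0.1101]
eef_rot: [0.0, 0.772, -0.636, -0.0]
wrist_force: [-0.3, 0.7, -1.2]
opening: 0.084
time_s: 12.05
eef_pos: [0.4869, 0.069, 0.1037]
eef_rot: [0.0, 0.772, -0.636, -0.0]
wrist_force: [-0.7, -0.2, -2.5]
opening: 0.084
```

```bash
python3 -m pendant '[[[0,0,-1,0,0],[0,0,-1,0,0],[0,0,0,0,0]]]'
python3 -m pendant '[[[0,0,-1,0,0],[0,0,0,0,0]]]'
```

```text
time_s: 12.42
eef_pos: [0.4871, 0.069, 0.102]
eef_rot: [-0.0, 0.772, -0.636, 0.0]
wrist_force: [-0.0, 0.8, 0.2]
opening: 0.081
time_s: 12.68
eef_pos: [0.4874, 0.069, 0.1019]
eef_rot: [-0.0, 0.772, -0.636, 0.0]
wrist_force: [-2.3, 1.3, 8.6]
opening: 0.081
```

```bash
python3 -c "
from h import *
c=imaging.camera('side');save({'img':cv2.resize(c['img'][85:225,215:315],None,fx=4,fy=4,interpolation=cv2.INTER_CUBIC)},'s7.png')"
```

```text
(no output)
```

View pics/s7.png

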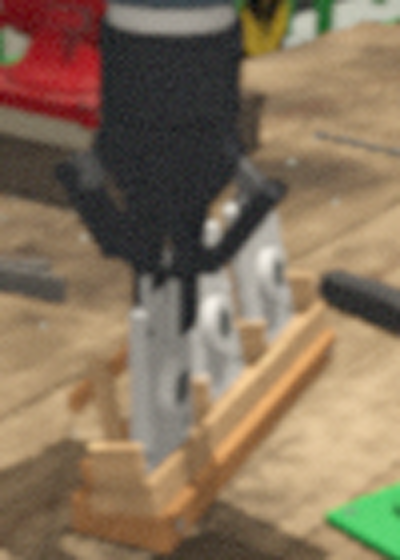

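The foot is on the floor in its bay: contact came at z = 0.102, as it did at the grasp. I open gradually so the plate leans back with the rear finger.

```bash
python3 -m pendant '[[[0,0,0.5,0,12],[0,0,0,0,18],[0,0,0,0,24],[0,0,0,0,32],[0,0,0,0,40],[0,0,0,0,50],[0,0,0,0,65],[0,0,0,0,85]]]'
python3 -m pendant '[[[0,0,0,0,85],[0,0,0,0,85],[0,0,0,0,85]]]'
python3 - <<'E'
from h import *
th=np.radians(11.1); ex=np.array([np.cos(th),np.sin(th),0]); ey=np.array([-np.sin(th),np.cos(th),0])
rk=np.array([.507,-.018,0])
for n in("side","wrist"):
    c=imaging.camera(n)
    for t in("cover_odd","cover_a"):
      for d in spotter.tip_of(n,t):
        p=w(c,d["at"]); print(n,t,round(d["confidence"],2),np.round(p,3),np.round([(p-rk)@ex,(p-rk)@ey],3))
    (u0,v0,u1,v1),k=((215,85,315,225),4) if n=="side" else ((190,90,340,384),2)
    save({"img":cv2.resize(c["img"][v0:v1,u0:u1],None,fx=k,fy=k,interpolation=cv2.INTER_CUBIC)},n+"8.png")
a,b=cv2.imread("pics/side8.png"),cv2.imread("pics/wrist8.png")
cv2.imwrite("pics/o8.png",np.hstack([cv2.copyMakeBorder(a,0,28,0,0,0),b]))
E
```

```text
time_s: 13.72
eef_pos: [0.4869, 0.069, 0.1013]
eef_rot: [-0.0, 0.772, -0.636, 0.0]
wrist_force: [-0.3, 0.4, 0.2]
opening: 0.944
time_s: 14.1
eef_pos: [0.4869, 0.069, 0.1013]
eef_rot: [-0.0, 0.772, -0.636, 0.0]
wrist_force: [-0.5, -0.4, -1.1]
opening: 0.993
side cover_odd 0.97 [ 0.354 -0.003  0.005] [-0.147  0.044]
side cover_odd 0.79 [0.496 0.076 0.083] [0.007 0.095]
side cover_odd 0.63 [0.569 0.231 0.004] [0.109 0.232]
side cover_a 0.91 [ 0.514 -0.019  0.078] [ 0.007 -0.002]
side cover_a 0.55 [ 0.539 -0.108  0.079] [ 0.014 -0.094]
wrist cover_odd 0.81 [0.351 0.005 0.009] [-0.149  0.053]
wrist cover_odd 0.65 [0.498 0.078 0.081] [0.01  0.096]
wrist cover_a 0.95 [ 0.516 -0.011  0.08 ] [0.01  0.005]
wrist cover_a 0.53 [ 0.506 -0.018  0.003] [-0.001  0.   ]
```

View pics/o8.png

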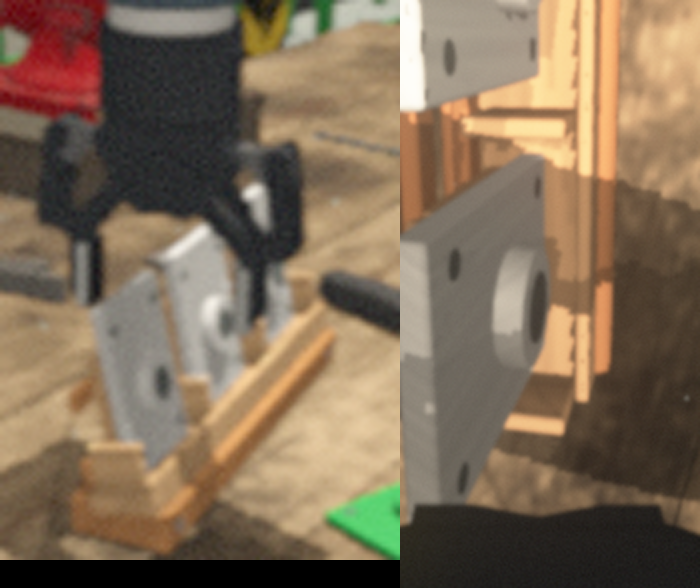

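The plate leans back on the ribs with its boss to the front. I retract and compare it with the original top picture, to check that the foot is fully back.

```bash
python3 -m pendant '[[[0,0,20,0,85],[0,0,40,0,85],[0,0,50,0,85],[0,0,50,0,85],[-30,-50,0,0,85],[-30,-50,0,0,85],[-30,-50,0,0,85],[0,0,0,0,85]]]'
python3 - <<'E'
from h import *
th=np.radians(11.1); ex=np.array([np.cos(th),np.sin(th),0]); ey=np.array([-np.sin(th),np.cos(th),0])
rk=np.array([.507,-.018,0])
o=[]
for n in("top","side"):
  for i in range(3 if n=="top" else 1):
    c=imaging.camera(n)
    for t in("cover_odd","cover_a"):
      for d in spotter.tip_of(n,t):
        p=w(c,d["at"]); 
        if p[2]>.05: print(n,t,round(d["confidence"],2),np.round(p,3),np.round([(p-rk)@ex,(p-rk)@ey],3))
  A=cv2.imread("pics/"+n[0]+".png"); B=c["img"][:,:,::-1]
  (u0,v0,u1,v1)=(240,155,420,230) if n=="top" else (215,115,315,225)
  k=4 if n=="top" else 2.5
  z=[cv2.resize(np.ascontiguousarray(x[v0:v1,u0:u1]),None,fx=k,fy=k,interpolation=cv2.INTER_CUBIC) for x in(A,B)]
  cv2.imwrite("pics/%s9.png"%n,np.vstack(z) if n=="top" else np.hstack(z))
E
```

```text
time_s: 15.4
eef_pos: [0.3955, -0.084, 0.2615]
eef_rot: [0.0, 0.769, -0.639, 0.0]
wrist_force: [0.2, -0.6, 0.6]
opening: 0.994
top cover_a 0.8 [ 0.518 -0.013  0.082] [0.012 0.003]
top cover_a 0.57 [ 0.536 -0.11   0.083] [ 0.01  -0.096]
top cover_odd 0.81 [0.499 0.08  0.085] [0.011 0.098]
top cover_a 0.7 [ 0.535 -0.111  0.085] [ 0.01  -0.097]
top cover_a 0.63 [ 0.518 -0.015  0.084] [0.011 0.001]
top cover_odd 0.71 [0.501 0.078 0.083] [0.013 0.095]
top cover_odd 0.6 [ 0.516 -0.015  0.084] [0.01  0.001]
top cover_a 0.84 [ 0.539 -0.11   0.082] [ 0.013 -0.096]
top cover_a 0.78 [ 0.517 -0.018  0.083] [ 0.01  -0.002]
side cover_odd 0.66 [0.498 0.079 0.083] [0.01  0.096]
side cover_a 0.96 [ 0.539 -0.106  0.081] [ 0.015 -0.092]
side cover_a 0.79 [ 0.518 -0.019  0.074] [ 0.011 -0.003]
```

View pics/top9.png

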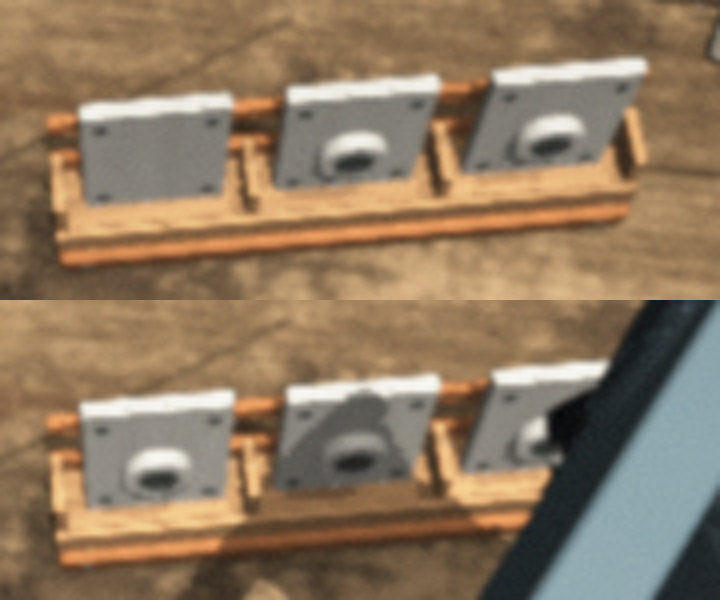

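View pics/side9.png

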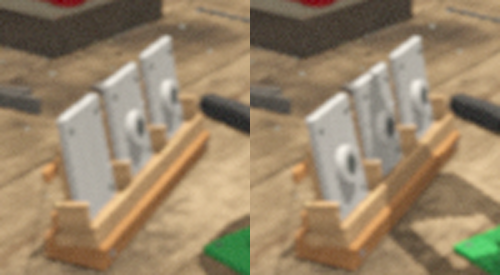

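The plate stands in its own bay as before, now with the boss to the front. Its top edge and foot are within about 1–1.5 mm of the original picture, and the other two plates have not moved. The arm is clear, so I hand in.

```bash
python3 -c "
from h import *
print(order.hand_in())"
```

```text
the job is handed in; nothing more can be done
None
```

I lifted the back-to-front plate out of the left bay (rack y = +95 mm), turned it 180° and stood it back in the same bay. It now leans on the ribs with its boss to the front. I handed the job in about 15.6 s into the 45 s.

- **Position:** the last top and side pictures put the plate's middle about 11 mm behind the rack's centre line. Across the rack it is 95–98 mm out, where the bay centre is 95 mm. Both match where it stood before, to within the networks' 4 mm.
- **Lean:** against the first top picture the foot is about 1 mm further forward and the top about 1.5 mm further back. That suggests a lean about 1° more than the others; I did not correct it.
- **Forces:** the highest wrist force reported was about 9 N, when the plate touched the rack floor.
- **Other plates:** both look unmoved in the last pictures, though in the top view the arm partly hid the right-hand one. The green and yellow look-alikes were not touched.
- **Disagreement:** my first sideways shift before gripping went the wrong way, so the plate was held about 6.5 mm off the jaw centre. I found this before lowering and moved 11 mm along the rack; both networks then put it at 94–95 mm.

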